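# Unlock and open the pressure rice cooker

### The arm

A 6-joint arm with a two-finger parallel gripper is mounted at the origin on the work surface. World frame = base frame: x ahead of the robot, y to its left, z up, the work surface at z = 0. Lengths are in mm, angles in rad, forces in N, time in s.
With the tool pointing down it reaches from about 225 to 725 mm from the base axis. Payload 3.1 kg.
Tool frame: the origin (TCP) lies at the very end of the fingers, on their centre line; the grasp point (between the pads) lies robot.hold_point_z behind it (robot.hold_point_z is the distance from the TCP to the grasp point, in mm); z points along the fingers, y is the line along which they close (so a half turn about z gives the same grasp; the last joint's range is limited). The gripper opens to 85 mm and grips with 20 to 120 N. Pads are 22 mm wide; open, the fingers measure 114 mm over their backs; the gripper's body (76 mm by 85 mm) begins 54 mm behind the grasp point. The pads swing forward as they close: fully open they stand 13 mm farther back than shut.
Start: joints at [-1.278, 0.048, 0.099, 1.622, 0, 1.443], TCP at [214.442, -479.199, 231.312] pointing down, gripper open.
Joint ranges: [-2.91, 2.91], [-0.99, 1.94], [-1.21, 1.42], [-2.12, 2.29], [-1.49, 1.47], [-3.14, 3.14]. Speed limits (rad/s): [2.79, 2.79, 3.14, 3.14, 3.14, 3.14].

### API

Orientations are given as [roll, pitch, yaw] about the fixed x, y, z axes, in that order (R = Rz(yaw) Ry(pitch) Rx(roll)).
In Python, from cell import robot gives the robot as it stands. The module is installed in compiled form; this text tells all that it offers.
- The arm moves only by the tool drive_tool, never from a script. Its argument "increments" is text: rows parted by semicolons, each of 7 numbers parted by spaces: the shift along the tool's x, y, z in cm, then the turn, a rotation vector about the tool's x, y, z in rad, then the closure, from 0 (fully open) to 1 (shut). In form: dx dy dz rx ry rz grip; .... A call has 1 to 10 rows; each row is the pose to reach, as a shift and turn from the pose commanded when the call began, along the tool's axes at that moment; what a row does not reach only later rows make up. A row lasts 1/10 s, in which the tool goes at most 50 mm and 8.59 degrees, less where a joint would pass 70% of its speed; a pose out of reach is approached as far as the arm can. A call with a gripper value outside its range is refused whole. The fingers move at their own pace and stop on an object; "grip_force" is the grip in N (left out, the last holds). Time passes only in rows, so rows that repeat a pose let the fingers close. It gives the time, the measured TCP pose, the force, the opening and the grip force at its end, in the units of the state.
- robot.read_state(): the state, without advancing time (a new reading comes with each control period).
- robot.get_image(name): name is "side" or "top" or "wrist"; returns the picture (420x560x3 uint8, red, green, blue); there is no depth.
- robot.calibration(name): a dict with "mtx" (3x3 intrinsics, pixels), "k1" (the pictures are not rectified: a ray, as slopes to the right and down, at radius r is drawn at 1 + k1 r^2 times it, then the intrinsics apply), "pose" (4x4, takes a point from camera to world coordinates); the wrist camera has in their place "tool_from_camera" (4x4, takes a point from camera to tool coordinates, whose origin is the TCP and whose axes are the flange's). Camera axes: x right, y down, z forward; pixel columns grow to the right and rows downward; lengths in mm; the calibration is good to about 2 mm. A picture is of the moment at which its call begins: read the wrist's pose just before it. calibration takes no time and is no camera call.
- robot.finish_job(): hands the job in; it is judged then, once.
The state is a dict: "time": time; "joint_positions": joint angles; "joint_vel": joint speeds; "joint_efforts": joint torques, N m; "tcp_pos": TCP position; "eef_rot": TCP orientation; "ft_force": force on the tool from outside, world axes, zero at the start; "ft_torque": the same for the moment, N m; "finger_gap": finger opening in mm; "finger_force": force on a finger pad.
Only numpy, scipy, OpenCV 4.12 (cv2) and the standard library are available. Lean on these libraries where they do the work, as an engineer would, in place of code of your own. Each camera call takes 0.05 s, during which the arm holds its last target. There are 200 camera calls.

### The job

Open the pressure rice cooker so that its inner pot can be filled: turn the lid handle anticlockwise from the red locked dot all the way to the green unlocked dot, then push down the silver release bar in front of the lid, so that the lid springs free and swings fully open. Leave the rice bowl, the measuring cup and the rice paddle where they are.

Things in the scene. Friction and masses are not known exactly. Their poses are not given: they have to be found in the camera images.
- cooker: greige rice cooker, 280 mm wide, 370 deep, 290 high over the lid handle; stands firm. Origin on the table under its middle; +x points to its rear, so its front (panel, release bar) looks along its -x, towards the robot within about 20 degrees; y to the left of someone before its front; z up. The flat lid top is 246 mm above the table; the lid reaches 140 mm before and 144 mm behind the origin
- handle_grip (a point): middle of the lid handle, on its turning axis (5 mm behind the cooker's origin, upright while the lid is shut), 277 mm above the table. A dark bar 124 mm long, 24 thick, 44 high: 251 to 295 mm above the table, over a disc of radius 52 mm on the flat lid, to be pinched across its thickness from above. The point turns with it: x lies along the bar, the -x end is the pointing end (white line on top)
- handle (a joint): turn of the lid handle on the lid, rad: 0 = locked (pointing end towards the release bar, at the red dot), grows anticlockwise seen from above; green dot at 1.2, stop at 1.25. About 0.2 N m of friction; stays where it is left. While it is below about 1.0 its lock ring stands in the way of the release bar's hook: the bar then gives only 1 to 2 mm and the lid stays shut
- release_top (a point): middle of the top of the release bar, a silver bar 34 mm deep (front to back) and 90 mm wide, in front of the lid; 208 mm above the table, 166 mm in front of the cooker's origin, 26 mm in front of the edge of the lid, which rises 37 mm above it
- release (a joint): rocking of the release bar, rad: 0 = up, 0.18 = fully down (its top centre 7 mm lower and 3 mm forward). Sprung: 3 N to start, 6 to 9 N fully down, pressed straight down in its middle; it comes back by itself. With the handle unlocked the lid is free from about 0.11 (5 mm down)
- lid (a joint): opening of the lid about its hinge at the cooker's rear, rad: 0 = shut, 1.45 = fully open (nearly upright). Once free, its spring lifts it by itself in about 3 to 4 s, slowly at first, with only 2 N at its front edge, so it waits below a hand that is in its way and goes on when the hand leaves
- lid_front (a point): middle of the front edge of the lid, half-way up the edge: 215 mm above the table when shut, 296 mm from the hinge; it swings up and backwards
- bowl_center (a point): centre of the loose rice bowl, blue ceramic, 116 mm across, 62 mm high, beside the cooker: not to be moved
- cup_center (a point): centre of the loose measuring cup, clear plastic, 72 mm across, 75 mm high, beside the cooker: not to be moved
- paddle_center (a point): centre of the loose white plastic rice paddle, 205 mm long, 68 mm wide, 8 mm thick, lying flat beside the cooker: not to be moved

How it is judged (in metres and radians):
On the way, in this order (a step that is already met when the one before it is completed fails the run):
1. the lid handle is turned to unlocked (value of joint handle above 1 rad), for 0.2 s.
2. the release is pressed and the lid rises (value of joint lid above 0.25 rad), for 0.1 s.
At the end, for the whole second after the job is handed in: the lid stands open by more than 1.35 of its 1.45 rad, the handle still unlocked (over 1.0 rad), the release bar back up (under 0.03 rad), and bowl, cup and paddle within 30 mm of where they stood (value of joint lid above 1.35 rad and value of joint handle above 1 rad and value of joint release below 0.03 rad and distance of each of bowl_center, cup_center, paddle_center from where it was at the start of the episode below 0.03 m); the robot touches nothing.
It fails at once if the bowl, the cup or the paddle is pushed away by more than 30 mm (distance of any of bowl_center, cup_center, paddle_center from where it was at the start of the episode above 0.03 m).
It also fails if it takes over 48 s, if anything falls off the work surface, if the arm or the gripper's body presses on something with over 40 N, if the wrist force passes 120 N, or if a joint passes its speed limit or range.

## Working session

There is one attempt and no reset: what is moved stays moved. The work goes in short steps, Python scripts to look and compute and a tool call to move; the robot and the scene stay as the last step left them, time stands still between calls to the robot, and variables do not carry over. Pictures are saved under pics/ and viewed, at most 10 in all, crops included, and the job is handed in when it is done.

Besides the shell and the picture viewer there is one more tool, called after "Call:" in YAML: its name, and indented under it one key for each argument. drive_tool: Moves the arm, as the interface text tells. Its arguments: {"type":"object","properties":{"increments":{"type":"string"},"grip_force":{"type":"number"}},"required":["increments"]}

```bash
mkdir -p pics; cat > h.py <<'E'
import numpy as np, cv2
from cell import robot
from scipy.spatial.transform import Rotation as R
def cal(n):
    c=robot.calibration(n)
    if n=='wrist':
        s=robot.read_state(); T=np.eye(4); T[:3,:3]=R.from_euler('xyz',s['eef_rot']).as_matrix(); T[:3,3]=s['tcp_pos']
        P=T@np.array(c['tool_from_camera'])
    else: P=np.array(c['pose'])
    return np.array(c['mtx']),c['k1'],P
def pix2plane(cl,uv,z):
    K,k,P=cl; out=[]
    for u,v in np.atleast_2d(uv):
        d=np.linalg.solve(K,[u,v,1.])[:2]; s=d.copy()
        for _ in range(20): s=d/(1+k*(s@s))
        r=P[:3,:3]@np.array([*s,1]); out.append(P[:3,3]+r*(z-P[2,3])/r[2])
    return np.array(out)
def proj(cl,p):
    K,k,P=cl; q=P[:3,:3].T@(np.array(p)-P[:3,3]); s=q[:2]/q[2]; s=s*(1+k*(s@s)); return (K@[*s,1])[:2]
def snap(n,f):
    c=cal(n); im=robot.get_image(n); cv2.imwrite('pics/'+f,im[:,:,::-1]); return c,im
E
python3 - <<'E'
from h import *
for n in('top','side'):
    c,im=snap(n,n+'0.png'); print(n,c[2].round(2).tolist())
s=robot.read_state(); print(s['eef_rot'],robot.hold_point_z,s['time'])
E
```

```text
top [[-0.0, -0.99, 0.11, 435.08], [-1.0, 0.01, 0.02, 18.41], [-0.02, -0.11, -0.99, 1498.84], [0.0, 0.0, 0.0, 1.0]]
side [[1.0, -0.04, 0.03, 549.73], [-0.05, -0.6, 0.8, -780.33], [-0.01, -0.8, -0.6, 766.56], [0.0, 0.0, 0.0, 1.0]]
[-3.13945296e+00 -2.87818922e-04  4.20867509e-01] 18.700000000000003 0.1
```

View pics/top0.png

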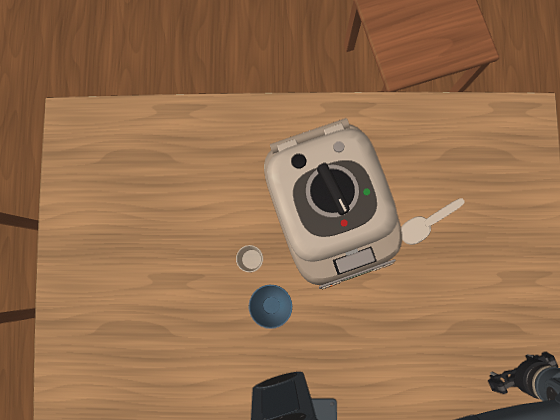

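View pics/side0.png

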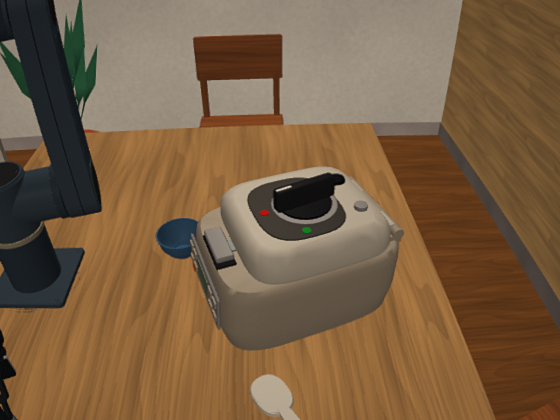

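The top view shows the handle from (323,168) to (344,212), the red dot at (344,223), the green dot at (367,192) and the release bar at (354,261). The paddle is at (430,225), the cup at (249,259) and the bowl at (270,306). The side view agrees.

```bash
python3 - <<'E'
from h import *
c=cal('top'); im=cv2.imread('pics/top0.png').astype(int)
B,G,Rr=im[...,0],im[...,1],im[...,2]
def cen(m,box):
    x0,y0,x1,y1=box; k=np.zeros(m.shape,np.uint8); k[y0:y1,x0:x1]=m[y0:y1,x0:x1]
    ys,xs=np.nonzero(k); return xs,ys
red=np.array(cen((Rr>150)&(G<80),(330,210,360,235))).mean(1)
gr=np.array(cen((G>110)&(Rr<80),(355,180,380,205))).mean(1)
xs,ys=cen((Rr-B<12)&(Rr>90),(330,242,380,280))
rc=cv2.minAreaRect(np.c_[xs,ys].astype(np.float32)); print('bar',rc,len(xs))
r=pix2plane(c,[rc[0]],208)[0]; print('red',red,pix2plane(c,[red],246),'green',gr,pix2plane(c,[gr],246)); print('release',r, 'corners',pix2plane(c,cv2.boxPoints(rc),208).round(0).tolist())
h=pix2plane(c,[[323,167],[344,211]],295); print('handle',h,h.mean(0))
a=h.mean(0)[:2]; d=a-r[:2]; print(np.linalg.norm(d),'yaw',np.arctan2(d[1],d[0]))
E
```

```text
bar ((351.4806213378906, 261.3486633300781), (22.263879776000977, 38.305381774902344), 37.69424057006836) 31
red [343.5 222.5] [[551.23736201 -98.3820422  246.        ]] green [366.27272727 191.33333333] [[ 623.94251929 -152.77091692  246.        ]]
release [ 462.17119947 -119.46354297  208.        ] corners [[443.0, -71.0, 208.0], [514.0, -127.0, 208.0], [482.0, -169.0, 208.0], [410.0, -112.0, 208.0]]
handle [[672.59934735 -49.7356702  295.        ]
 [572.46236655 -95.34536948 295.        ]] [622.53085695 -72.54051984 295.        ]
167.0837809188066 yaw 0.28466432011470916
```

Call:
drive_tool:
  increments: "0 0 -12 0 0 0 0;0 0 -12 0 0 0 0;0 0 -12 0 0 0 0;54 -20 -12 0 0 0.09 0;54 -20 -12 0 0 0.09 0;54 -20 -12 0 0 0.09 0;54 -20 -12 0 0 0.09 0;54 -20 -12 0 0 0.09 0;54 -20 -12 0 0 0.09 0;54 -20 -12 0 0 0.09 0"

```text
time: 1.1
tcp_pos: [465.4, -232.4, 350.8]
eef_rot: [-3.141, 0.0, 0.331]
ft_force: [0.4, -0.7, -0.0]
finger_gap: 85.3
finger_force: 0.0
```

Call:
drive_tool:
  increments: "20.5 -9.9 0 0 0 0 0;20.5 -9.9 0 0 0 0 0;20.5 -9.9 0 0 0 0 0;20.5 -9.9 0 0 0 0 0;20.5 -9.9 0 0 0 0 0;20.5 -9.9 0 0 0 0 0;20.5 -9.9 0 0 0 0 0"

```text
time: 1.8
tcp_pos: [626.2, -73.5, 350.0]
eef_rot: [-3.141, 0.002, 0.332]
ft_force: [-0.4, 0.6, -0.2]
finger_gap: 85.8
finger_force: 0.0
```

```bash
python3 - <<'E'
from h import *
c,im=snap('wrist','w1.png'); s=robot.read_state(); print(s['tcp_pos'],s['eef_rot'],s['joint_positions'])
print(np.array(robot.calibration('wrist')['tool_from_camera']).round(2).tolist())
E
```

```text
[625.72357342 -74.31932265 350.81801374] [-3.14142293e+00  1.46678674e-03  3.30781203e-01] [-2.24273627e-01  4.42262338e-01  8.15490086e-01  1.94536010e+00
 -6.28739420e-04  2.58653837e+00]
[[0.0, -0.95, -0.3, 76.71], [1.0, 0.0, -0.0, 1.1], [0.0, -0.3, 0.95, -142.85], [0.0, 0.0, 0.0, 1.0]]
```

View pics/w1.png

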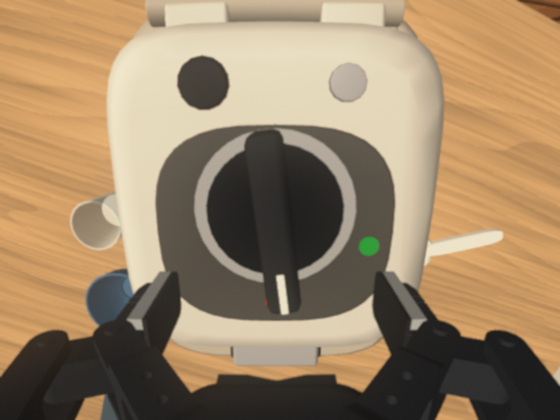

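The wrist view shows the cooker square to the tool. The bar runs from (264,132) to (284,312), turned a little towards the green dot at (369,246), and the ring is centred near (276,205).

```bash
python3 - <<'E'
from h import *
c=cal('wrist')
h=pix2plane(c,[[264,133],[284.5,311]],295);d=h[0]-h[1]; print('bar',h,h.mean(0),np.linalg.norm(d),np.arctan2(d[1],d[0]))
e=pix2plane(c,[[195,206],[356,206],[275,128],[275,285]],250); print('ring',e, e[:2].mean(0),e[2:].mean(0))
print('green',pix2plane(c,[[369,246]],247))
s=pix2plane(c,[[109,100],[442,100]],230);print('lid sides',s,s.mean(0))
E
```

```text
bar [[681.34962123 -48.8385696  295.        ]
 [572.24447682 -99.81243839 295.        ]] [626.79704902 -74.325504   295.        ] 120.42536210007042 0.4370646151088252
ring [[ 608.95222255  -15.95089582  250.        ]
 [ 648.65983855 -131.54876594  250.        ]
 [ 683.21858874  -54.74280136  250.        ]
 [ 564.66058977  -95.30514319  250.        ]] [628.80603055 -73.74983088 250.        ] [623.93958926 -75.02397228 250.        ]
green [[ 620.61959199 -155.69938982  247.        ]]
lid sides [[ 661.93825947   72.37358511  230.        ]
 [ 744.66106358 -168.62071726  230.        ]] [703.29966153 -48.12356608 230.        ]
```

Call:
drive_tool:
  increments: "0.1 0 5 0 0 -0.106 0;0.1 0 9.2 0 0 -0.106 0;0.1 0 9.2 0 0 -0.106 0;0.1 0 9.2 0 0 -0.106 0;0.1 0 9.2 0 0 -0.106 1;0.1 0 9.2 0 0 -0.106 1;0.1 0 9.2 0 0 -0.106 1;0.1 0 9.2 0 0 -0.106 1;0.1 0 9.2 0 0 -0.106 1;0.1 0 9.2 0 0 -0.106 1"
  grip_force: 60

```text
time: 2.85
tcp_pos: [627.2, -71.6, 262.3]
eef_rot: [-3.14, -0.004, 0.438]
ft_force: [-3.2, 4.3, 5.5]
finger_gap: 23.3
finger_force: 59.7
```

Call:
drive_tool:
  increments: "0 0 0 0 0 -0.12 1;0 0 0 0 0 -0.24 1;0 0 0 0 0 -0.36 1;0 0 0 0 0 -0.48 1;0 0 0 0 0 -0.6 1;0 0 0 0 0 -0.72 1;0 0 0 0 0 -0.84 1;0 0 0 0 0 -0.96 1;0 0 0 0 0 -1.06 1;0 0 0 0 0 -1.12 1"

```text
time: 3.85
tcp_pos: [624.9, -70.1, 262.2]
eef_rot: [-3.14, -0.006, 1.561]
ft_force: [-7.7, 7.0, 6.8]
finger_gap: 23.4
finger_force: 59.7
```

Call:
drive_tool:
  increments: "0 0 0 0 0 0 1;0 0 0 0 0 0 1;0 0 0 0 0 0 1"

```text
time: 4.15
tcp_pos: [624.9, -70.1, 262.3]
eef_rot: [-3.14, -0.005, 1.56]
ft_force: [-8.0, 7.5, 6.6]
finger_gap: 23.7
finger_force: 59.9
```

Call:
drive_tool:
  increments: "0 0 0 0 0 0 0;0 0 0 0 0 0 0;0 0 0 0 0 0 0;0 0 0 0 0 0 0;0 0 0 0 0 0 0;0 0 -10 0 0 0 0;0 0 -10 0 0 0 0;0 0 -10 0 0 0 0;0 0 -10 0 0 0 0"

```text
time: 5.05
tcp_pos: [628.2, -74.0, 362.3]
eef_rot: [3.135, 0.001, 1.557]
ft_force: [0.1, 0.1, -0.7]
finger_gap: 85.3
finger_force: 0.0
```

```bash
python3 - <<'E'
from h import *
c,im=snap('top','top1.png'); s=robot.read_state(); print(s['tcp_pos'],s['eef_rot'],s['joint_positions'],s['ft_force'],s['finger_gap'])
c,im=snap('wrist','w2.png')
E
```

```text
[627.6596754  -73.92486865 360.0332451 ] [3.13941591e+00 5.13954583e-04 1.55658351e+00] [-2.23266324e-01  4.59091035e-01  8.58639878e-01  1.96810916e+00
 -5.10156838e-05  1.36174221e+00] [ 0.00955926 -0.76505001 -0.81061081] 85.52668106076344
```

View pics/w2.png

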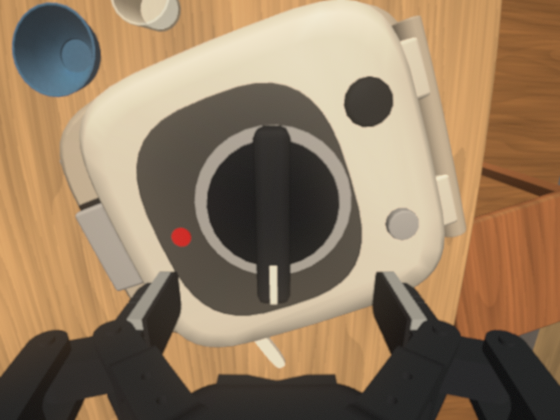

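The handle bar is now in line with the tool, its white end pointing at (273,285), so it stands at about 1.22 rad and is unlocked. The red dot is at (181,237) and the release bar near (110,247).

```bash
python3 - <<'E'
from h import *
c=cal('wrist')
print('red',pix2plane(c,[[181,237]],247)); q=pix2plane(c,[[80,210],[103,204],[141,283],[118,291]],208);print('bar corners(rear partly hidden)',q,(q[0]+q[3])/2)
A=np.array([627,-74]);u=np.array([np.cos(.331),np.sin(.331)])
p=A-171*u;print('release pred',p,'proj top',proj(cal('top'),[*p,208]),proj(c,[*p,208]))
t=p-4*u-robot.read_state()['tcp_pos'][:2]; y=robot.read_state()['eef_rot'][2]
print('tool d',t[0]*np.cos(y)+t[1]*np.sin(y), t[0]*np.sin(y)-t[1]*np.cos(y))
E
```

```text
red [[548.60020309 -99.83074798 247.        ]]
bar corners(rear partly hidden) [[ 441.95622551  -87.4196404   208.        ]
 [ 465.78131473  -81.91389543  208.        ]
 [ 490.42029593 -164.64194817  208.        ]
 [ 464.84183656 -173.97590618  208.        ]] [ 453.39903103 -130.69777329  208.        ]
release pred [ 465.28225149 -129.57310336] proj top [355.72030558 260.0070866 ] [110.82964375 251.01414547]
tool d -59.42053977425442 -164.86155392685964
```

Call:
drive_tool:
  increments: "-5.7 -16.2 0 0 0 1.226 1;-5.7 -16.2 0 0 0 1.226 1;-5.7 -16.2 0 0 0 1.226 1;-5.7 -16.2 0 0 0 1.226 1;-5.7 -16.2 0 0 0 1.226 1;-5.7 -16.2 0 0 0 1.226 1;-5.7 -16.2 0 0 0 1.226 1;-5.7 -16.2 0 0 0 1.226 1;-5.7 -16.2 0 0 0 1.226 1;-5.7 -16.2 0 0 0 1.226 1"

```text
time: 6.15
tcp_pos: [463.7, -128.1, 357.8]
eef_rot: [-3.14, 0.002, 0.333]
ft_force: [0.9, -0.3, -0.1]
finger_gap: -0.4
finger_force: 0.0
```

Call:
drive_tool:
  increments: "0 0 5 0 0 0 1;0 0 10 0 0 0 1;0 0 12 0 0 0 1;0 0 12 0 0 0 1;0 0 12 0 0 0 1"

```text
time: 6.65
tcp_pos: [464.1, -128.3, 239.5]
eef_rot: [-3.141, 0.0, 0.332]
ft_force: [0.5, -0.1, 0.6]
finger_gap: -0.0
finger_force: 0.0
```

```bash
python3 - <<'E'
from h import *
c,im=snap('wrist','w3.png'); s=robot.read_state(); print(s['tcp_pos'],s['eef_rot'],s['ft_force'],s['finger_gap'])
print(proj(c,[467,-127.5,208]))
E
```

```text
[ 464.97044208 -128.65536697  241.04844517] [ 3.13981708e+00 -1.95118356e-03  3.31755225e-01] [ 0.55514647 -0.01817365  0.38264546] 0.18891584487150945
[274.73530898 242.10084223]
```

View pics/w3.png

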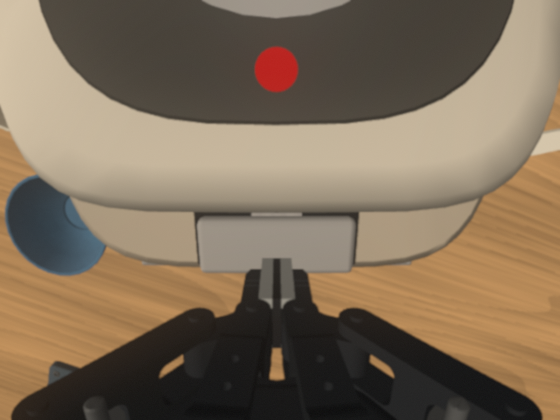

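The bar spans (200–355, 215–272). Its centre at (277,243) agrees with the estimate, and the fingers are in line with it, so I press now.

Call:
drive_tool:
  increments: "0 0 2.5 0 0 0 1;0 0 3.2 0 0 0 1;0 0 3.7 0 0 0 1;0 0 4 0 0 0 1;0 0 4.1 0 0 0 1;0 0 4.1 0 0 0 1;0 0 4.1 0 0 0 1;0 0 4.1 0 0 0 1"

```text
time: 7.5
tcp_pos: [463.6, -129.3, 201.8]
eef_rot: [3.139, 0.001, 0.331]
ft_force: [-6.5, -1.1, 6.7]
finger_gap: 0.3
finger_force: 4.3
```

Call:
drive_tool:
  increments: "0 0 0.3 0 0 0 1;0 0 0.3 0 0 0 1;0 0 0.3 0 0 0 1;0 0 0.3 0 0 0 1;0 0 0.3 0 0 0 1"

```text
time: 8.0
tcp_pos: [463.7, -129.3, 201.5]
eef_rot: [3.137, -0.001, 0.331]
ft_force: [-8.9, 0.0, 16.1]
finger_gap: -0.1
finger_force: 8.9
```

```bash
python3 - <<'E'
from h import *
c,im=snap('wrist','w4.png'); print(robot.read_state()['ft_force'])
c,im2=snap('side','s4.png')
cv2.imwrite('pics/c4.png',np.hstack([im,im2])[:,:,::-1][::1][:, :]) ; cv2.imwrite('pics/c4.png',cv2.resize(cv2.imread('pics/c4.png'),(800,300)))
E
```

```text
[-9.02222611  0.54025302 16.05302011]
```

View pics/c4.png

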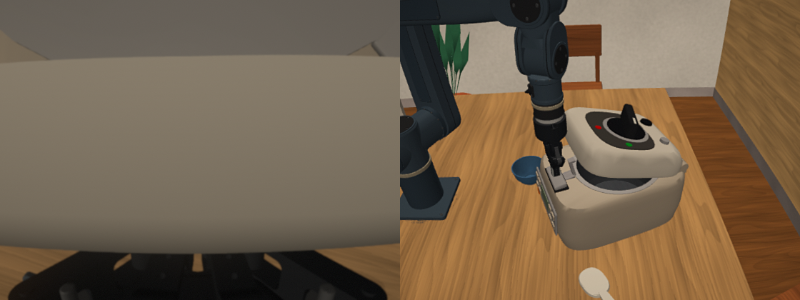

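The lid has sprung free, the side view shows it ajar against the gripper. I back the hand off so it can swing up.

Call:
drive_tool:
  increments: "-1 0 -1.5 0 0 0 1;-4 0 -1.5 0 0 0 1;-8 0 -2 0 0 0 1;-12 0 -3 0 0 0 1;-16 0 -4 0 0 0 1;-16 0 -4 0 0 0 1;-16 0 -4 0 0 0 1;-16 0 -4 0 0 0 1;-16 0 -4 0 0 0 1;-16 0 -4 0 0 0 1"

```text
time: 9.1
tcp_pos: [313.5, -179.9, 234.9]
eef_rot: [-3.141, 0.0, 0.333]
ft_force: [-0.1, -0.7, -0.5]
finger_gap: -0.2
finger_force: 0.0
```

Call:
drive_tool:
  increments: "0 0 0 0 0 0 1;0 0 0 0 0 0 1;0 0 0 0 0 0 1;0 0 0 0 0 0 1;0 0 0 0 0 0 1;0 0 0 0 0 0 1;0 0 0 0 0 0 1;0 0 0 0 0 0 1;0 0 0 0 0 0 1;0 0 0 0 0 0 1"

```text
time: 10.1
tcp_pos: [312.9, -180.4, 235.3]
eef_rot: [3.142, -0.0, 0.331]
ft_force: [0.1, 0.5, -0.0]
finger_gap: 0.1
finger_force: 0.0
```

Call:
drive_tool:
  increments: "0 0 0 0 0 0 1;0 0 0 0 0 0 1;0 0 0 0 0 0 1;0 0 0 0 0 0 1;0 0 0 0 0 0 1;0 0 0 0 0 0 1;0 0 0 0 0 0 1;0 0 0 0 0 0 1;0 0 0 0 0 0 1;0 0 0 0 0 0 1"

```text
time: 11.1
tcp_pos: [312.9, -180.3, 235.3]
eef_rot: [-3.142, -0.0, 0.331]
ft_force: [0.2, -0.5, -0.3]
finger_gap: 0.2
finger_force: 0.0
```

Call:
drive_tool:
  increments: "0 0 0 0 0 0 1;0 0 0 0 0 0 1;0 0 0 0 0 0 1;0 0 0 0 0 0 1;0 0 0 0 0 0 1;0 0 0 0 0 0 1;0 0 0 0 0 0 1;0 0 0 0 0 0 1;0 0 0 0 0 0 1;0 0 0 0 0 0 1"

```text
time: 12.1
tcp_pos: [312.9, -180.3, 235.3]
eef_rot: [3.142, -0.0, 0.331]
ft_force: [0.4, 1.0, 0.4]
finger_gap: -0.2
finger_force: 0.0
```

Call:
drive_tool:
  increments: "0 0 0 0 0 0 1;0 0 0 0 0 0 1;0 0 0 0 0 0 1;0 0 0 0 0 0 1;0 0 0 0 0 0 1;0 0 0 0 0 0 1;0 0 0 0 0 0 1;0 0 0 0 0 0 1;0 0 0 0 0 0 1;0 0 0 0 0 0 1"

```text
time: 13.1
tcp_pos: [312.9, -180.3, 235.3]
eef_rot: [3.142, -0.0, 0.331]
ft_force: [0.2, -0.3, -0.1]
finger_gap: -0.1
finger_force: 0.0
```

```bash
python3 - <<'E'
from h import *
c,im=snap('top','t5.png'); print(robot.read_state()['ft_force'],robot.read_state()['time'])
c,im2=snap('side','s5.png')
cv2.imwrite('pics/c5.png',cv2.resize(np.hstack([im,im2])[:,:,::-1],(800,300)))
E
```

```text
[0.19330698 0.2071693  0.5438882 ] 13.15
```

View pics/c5.png

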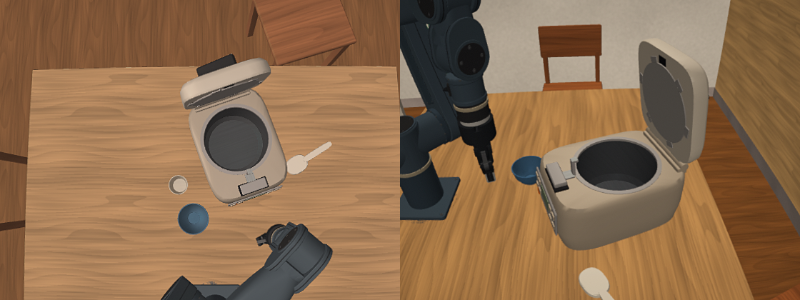

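The lid is nearly upright, the bar is clear and the loose things look unmoved. I check that the lid has stopped, then hand in.

Call:
drive_tool:
  increments: "0 0 0 0 0 0 1;0 0 0 0 0 0 1;0 0 0 0 0 0 1;0 0 0 0 0 0 1;0 0 0 0 0 0 1;0 0 0 0 0 0 1;0 0 0 0 0 0 1;0 0 0 0 0 0 1;0 0 0 0 0 0 1;0 0 0 0 0 0 1"

```text
time: 14.2
tcp_pos: [312.9, -180.3, 235.3]
eef_rot: [-3.142, 0.0, 0.331]
ft_force: [-0.3, 0.3, 0.4]
finger_gap: -0.1
finger_force: 0.0
```

```bash
python3 - <<'E'
from h import *
c,im=snap('side','s6.png'); a=cv2.imread('pics/s5.png')[:,:,::-1]
n=int((cv2.absdiff(im,np.ascontiguousarray(a)).max(2)>25).sum()); print('changed',n)
if n<40: print(robot.finish_job())
E
```

```text
changed 0
the job is handed in; nothing more can be done
None
```

I turned the handle to about 1.22 rad, just past the green dot, and pressed the release bar; the lid now stands fully open by the images, with the bowl, cup and paddle apparently unmoved, and I handed the job in at about 14 s without getting a verdict back.

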